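# Make up two pasta-press kits

### The job

Make up the two pasta-press kits. In the caddy whose press head has three studs, fit the die that matches those studs and stand the dropper bottle and the short screw-lid tub in its two small compartments, one in each; in the caddy whose head has four studs, fit the die that matches it and stand the spice jar in either compartment. Dies go nozzle up, over the studs and flat down on the head, bottle and jars upright, and the die that fits neither head, the tumbler and the food tin stay where they are.

Things in the scene. Friction and masses are not known exactly. Their poses are not given: they have to be found in the camera images.
- caddy_three: Fixed beech caddy 134 (x) x 162 (y), walls 30 mm high; origin: centre of underside. Steel press head on the +y side: flat round top 80 across at x 0, y 32, z 36 mm, with three studs (7 thick, 14 tall, tapered tips) on a 29 mm radius at 0, 120 and 240 deg from +x towards +y. Two cork-lined compartments, 60 x 60 inside, floor z 6, walls 30, centred x +32 and -32, y -46.
- caddy_four: Fixed beech caddy 134 (x) x 162 (y), walls 30 mm high; origin: centre of underside. Steel press head on the +y side: flat round top 80 across at x 0, y 32, z 36 mm, with four studs (7 thick, 14 tall, tapered tips) on a 29 mm radius at 45, 135, 225 and 315 deg from +x towards +y. Two cork-lined compartments, 60 x 60 inside, floor z 6, walls 30, centred x +32 and -32, y -46.
- die_three: Bronze die, 0.24 kg: round flange 80 across, 6 mm thick; round nozzle 28 across rising to 36 mm: grip its upper half, as studs stand 8 mm out of the flange when home. Holes 12 mm on a 29 mm radius: three, even, at 0, 120, 240 deg from +x towards +y. Nozzle face: seven small round openings. Origin: centre of underside, z along the nozzle. Starts nozzle up on the worktop, any yaw.
- die_four: Bronze die, 0.24 kg: round flange 80 across, 6 mm thick; round nozzle 28 across rising to 36 mm: grip its upper half, as studs stand 8 mm out of the flange when home. Holes 12 mm on a 29 mm radius: four in a square, at 45, 135, 225, 315 deg from +x towards +y. Nozzle face: three parallel slots. Origin: centre of underside, z along the nozzle. Starts nozzle up on the worktop, any yaw.
- die_oblong: Bronze die, 0.24 kg: round flange 80 across, 6 mm thick; round nozzle 28 across rising to 36 mm: grip its upper half, as studs stand 8 mm out of the flange when home. Holes 12 mm on a 29 mm radius: four in an oblong, 50 x 30 mm apart: fits neither head. Nozzle face: three round openings in a row. Origin: centre of underside, z along the nozzle. Starts nozzle up on the worktop, any yaw.
- bottle: Small dropper bottle, loose, 0.07 kg: dark glass body 33 mm across up to 62 mm, then shoulder and collar, and a narrow rubber teat on top, 102 mm tall in all. Grip the glass body at 40 to 60 mm. Origin at the centre of its underside, z up.
- tub: Short round tub with a wide screw lid, loose, 0.12 kg: 44 mm across up to 60 mm, lid 47 mm across from 60 to 83 mm, the shortest of the three jars. Origin at the centre of its underside, z up.
- jar: Round spice jar with a screw lid as wide as its body, loose, 0.11 kg: 44 mm across, 105 mm tall. Origin at the centre of its underside, z up.
- glass_tumbler: Clear glass drinking tumbler, 80 mm across, 91 mm tall, empty, loose, standing by the work; a bystander to be left alone. Origin at the centre of its underside.
- food_tin: Food tin, 76 mm across, 110 mm tall, loose, standing by the work; a bystander to be left alone. Origin at the centre of its underside.

How it is judged (in metres and radians):
At the end, for the whole second after the job is handed in: Each die over its studs, flat on its head (4 mm of centre, 3 mm of height, tilt < 0.05); bottle and tub in separate compartments of the three-stud caddy, jar in one of the four-stud caddy, upright, 15 mm of centre; at rest; oblong die, tumbler and tin within 30 mm of their starts (x of die_three in the frame of caddy_three between -0.004 and 0.004 m and y of die_three in the frame of caddy_three between 0.028 and 0.036 m and z of die_three in the frame of caddy_three between 0.033 and 0.039 m and angle between each of die_three, die_four's own z axis and vertical below 0.05 rad and x of die_four in the frame of caddy_four between -0.004 and 0.004 m and y of die_four in the frame of caddy_four between 0.028 and 0.036 m and z of die_four in the frame of caddy_four between 0.033 and 0.039 m and (((x of bottle in the frame of caddy_three between 0.017 and 0.047 m and y of bottle in the frame of caddy_three between -0.061 and -0.031 m and z of bottle in the frame of caddy_three between 0.002 and 0.011 m and angle between bottle's own z axis and vertical below 0.1 rad) and (x of tub in the frame of caddy_three between -0.047 and -0.017 m and y of tub in the frame of caddy_three between -0.061 and -0.031 m and z of tub in the frame of caddy_three between 0.002 and 0.011 m and angle between tub's own z axis and vertical below 0.1 rad)) or ((x of bottle in the frame of caddy_three between -0.047 and -0.017 m and y of bottle in the frame of caddy_three between -0.061 and -0.031 m and z of bottle in the frame of caddy_three between 0.002 and 0.011 m and angle between bottle's own z axis and vertical below 0.1 rad) and (x of tub in the frame of caddy_three between 0.017 and 0.047 m and y of tub in the frame of caddy_three between -0.061 and -0.031 m and z of tub in the frame of caddy_three between 0.002 and 0.011 m and angle between tub's own z axis and vertical below 0.1 rad))) and ((x of jar in the frame of caddy_four between 0.017 and 0.047 m and y of jar in the frame of caddy_four between -0.061 and -0.031 m and z of jar in the frame of caddy_four between 0.002 and 0.011 m and angle between jar's own z axis and vertical below 0.1 rad) or (x of jar in the frame of caddy_four between -0.047 and -0.017 m and y of jar in the frame of caddy_four between -0.061 and -0.031 m and z of jar in the frame of caddy_four between 0.002 and 0.011 m and angle between jar's own z axis and vertical below 0.1 rad)) and linear speed of each of die_three, die_four, bottle, tub, jar below 0.02 m/s and distance of each of die_oblong, glass_tumbler, food_tin from where it was at the start of the episode below 0.03 m); the robot touches nothing.
It fails at once if the tumbler is knocked about or tipped (distance of glass_tumbler from where it was at the start of the episode above 0.03 m or angle between glass_tumbler's own z axis and vertical above 0.3 rad).
It fails at once if the food tin is knocked about or tipped (distance of food_tin from where it was at the start of the episode above 0.03 m or angle between food_tin's own z axis and vertical above 0.3 rad).
It fails at once if the die that fits neither head is moved (distance of die_oblong from where it was at the start of the episode above 0.03 m).
It also fails if it takes over 128 s, if anything falls off the work surface, if the arm or the gripper's body presses on something with over 40 N, if the wrist force passes 120 N, or if a joint passes its speed limit or range.

### The arm

A 6-joint arm with a two-finger parallel gripper is mounted at the origin on a cart in front of the work surface, level with it; the furniture and walls round the work are solid. World frame = base frame: x ahead of the robot, y to its left, z up, the work surface at z = 0. Lengths are in mm, angles in rad, forces in N, time in s.
With the tool pointing down it reaches from about 300 to 775 mm from the base axis. Payload 14.6 kg.
Tool frame: the origin (TCP) lies between the finger pads; the fingertips stand manip.tip_reach ahead of it and the grasp point (between the pads) lies 5 mm behind it (manip.tip_reach is the distance from the TCP to the fingertips, in mm); z points along the fingers, y is the line along which they close (so a half turn about z gives the same grasp; the last joint's range is limited). The gripper opens to 94 mm and grips with 3 to 60 N. Pads are 16 mm wide; open, the fingers measure 119 mm over their backs; the gripper's body (75 mm by 177 mm) begins 78 mm behind the grasp point.
Start: joints at [1.062, 0.3, 1.521, -0, 1.321, -0.067], TCP at [235.158, 497.182, 219.446] pointing down, gripper open.
Joint ranges: [-3.03, 3.03], [-0.79, 2.21], [0.23, 2.52], [-1.04, 4.18], [0, 3.07], [-2.55, 2.55]. Speed limits (rad/s): [2.22, 2.22, 2.57, 3.14, 3.14, 3.14].

### API

Orientations are given as [roll, pitch, yaw] about the fixed x, y, z axes, in that order (R = Rz(yaw) Ry(pitch) Rx(roll)).
In Python, from cell import manip gives the robot as it stands. The module is installed in compiled form; this text tells all that it offers.
- The arm moves only by the shell command python3 -m creep 'ROWS' [FORCE]. ROWS is JSON, a list of rows, each a list of 3 entries, a list of its own where there are three numbers: the opening, from -1 (shut) to 1 (fully open), then the shift along the tool's x, y, z in cm, then the turn about the tool's z in units of 5 degrees (1.0 is 5 degrees). In form: [[grip, [tx, ty, tz], roll], ...]. A call has 1 to 12 rows; each row is the pose to reach, as a shift and turn from the pose commanded when the call began, along the tool's axes at that moment; what a row does not reach only later rows make up. A row lasts 1/10 s, in which the tool goes at most 50 mm and 8.59 degrees, less where a joint would pass 70% of its speed; a pose out of reach is approached as far as the arm can. A call with a gripper value outside its range is refused whole. The fingers move at their own pace and stop on an object; FORCE is the grip in N (left out, the last holds). Time passes only in rows, so rows that repeat a pose let the fingers close. It gives the time, the measured TCP pose, the force, the opening and the grip force at its end, in the units of the state.
- manip.read_state(): the state, without advancing time (a new reading comes with each control period).
- manip.camera(name): name is "scene" or "top" or "wrist"; returns the picture (480x640x3 uint8, red, green, blue); there is no depth.
- manip.camera_params(name): a dict with "fovy" (degrees; the focal length in pixels is half the picture's height over the tangent of half this angle, whatever the lens; pixels are square), "cx", "cy" (the principal point, pixels), "k1" (the pictures are not rectified: a ray, as slopes to the right and down, at radius r is drawn at 1 + k1 r^2 times it, then the intrinsics apply), "origin" and "attitude" of the camera in the world. Camera axes: x right, y down, z forward; pixel columns grow to the right and rows downward; lengths in mm; the calibration is good to about 2 mm. A picture is of the moment at which its call begins: read the wrist's pose just before it. camera_params takes no time and is no camera call; for the wrist camera it gives the pose at the moment of the call.
- manip.sign_off(): hands the job in; it is judged then, once.
The state is a dict: "clock": time; "joints": joint angles; "qd": joint speeds; "effort": joint torques, N m; "eef_pos": TCP position; "eef_rot": TCP orientation; "wrist_force": force on the tool from outside, world axes, zero at the start; "moment": the same for the moment, N m; "finger_gap": finger opening in mm; "finger_force": force on a finger pad.
Only numpy, scipy, OpenCV 4.12 (cv2) and the standard library are available. Lean on these libraries where they do the work, as an engineer would, in place of code of your own. Each camera call takes 0.05 s, during which the arm holds its last target. There are 200 camera calls.

## Working session

There is one attempt and no reset: what is moved stays moved. The work goes in short steps, Python scripts to look and compute and a shell command to move; the robot and the scene stay as the last step left them, time stands still between calls to the robot, and variables do not carry over. Pictures are saved under pics/ and viewed, at most 14 in all, crops included, and the job is handed in when it is done.

```bash
mkdir -p pics
cat > h.py <<'E'
import numpy as np, cv2
from cell import manip
from scipy.spatial.transform import Rotation as R
def snap(n,f):
    p=manip.camera_params(n); im=manip.camera(n); cv2.imwrite('pics/'+f,im[:,:,::-1]); return p,im
def att(p):
    a=np.array(p['attitude'],float)
    return a if a.shape==(3,3) else R.from_euler('xyz',a).as_matrix()
def w(p,u,v,z):
    f=240/np.tan(np.radians(p['fovy'])/2)
    d=np.array([(u-p['cx'])/f,(v-p['cy'])/f]); s=d.copy()
    for _ in range(30): s=d/(1+p['k1']*(s@s))
    r=att(p)@np.array([*s,1]); o=np.array(p['origin'])
    return o+r*(z-o[2])/r[2]
def px(p,P):
    f=240/np.tan(np.radians(p['fovy'])/2)
    c=att(p).T@(np.array(P,float)-np.array(p['origin'])); s=c[:2]/c[2]; s=s*(1+p['k1']*(s@s))
    return s*f+[p['cx'],p['cy']]
E
python3 - <<'E'
from h import *
for n in ['scene','top','wrist']: p,_=snap(n,n+'0.png'); print(n,p)
print(manip.read_state(),manip.tip_reach)
E
```

```text
scene {'fovy': 49.66572392746371, 'cx': 321.72202204152114, 'cy': 238.91634939853725, 'k1': -0.15179743548990704, 'origin': array([192.82248235, 739.7274155 , 981.51872745]), 'attitude': array([-2.39615057, -0.01145126, -2.75242221])}
top {'fovy': 53.81484615237442, 'cx': 319.4169785701786, 'cy': 236.86654984097655, 'k1': 0.017816667338819137, 'origin': array([343.36373409, -32.49549823, 899.32041655]), 'attitude': array([-2.93685496, -0.00569949, -1.66744296])}
wrist {'fovy': 68.13404065041492, 'cx': 317.96335372403405, 'cy': 239.86738483032923, 'k1': -0.052119459360409764, 'origin': array([168.94671716, 526.85113257, 385.73234019]), 'attitude': array([2.88353879e+00, 1.56111149e-03, 1.12829221e+00])}
{'clock': 0.15, 'joints': array([ 1.06241473e+00,  3.00338393e-01,  1.52138442e+00, -1.97985790e-05,
        1.32068444e+00, -6.65799004e-02]), 'qd': array([ 0.00058154, -0.00074388, -0.00418204, -0.00069536, -0.00171387,
       -0.00082532]), 'effort': array([ 1.70159477e-03, -5.31959116e+01, -3.52824104e+01,  7.08312239e-02,
        2.35184940e-02, -5.90298600e-05]), 'eef_pos': array([235.08043773, 497.0491258 , 219.04231538]), 'eef_rot': array([-3.14077858e+00, -3.50600372e-05,  2.69979585e+00]), 'wrist_force': array([-0.40845245,  0.30703628, -0.16268908]), 'moment': array([0.03251888, 0.07062649, 0.02407832]), 'finger_force': 0.0, 'finger_gap': 94.24227166708106} 14.0
```

View pics/top0.png

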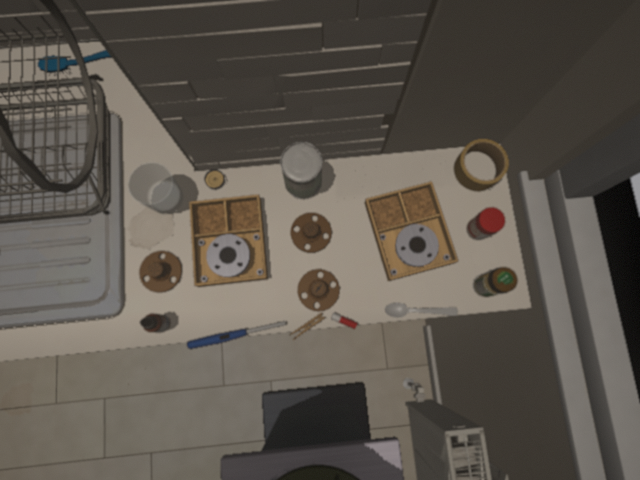

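View pics/scene0.png

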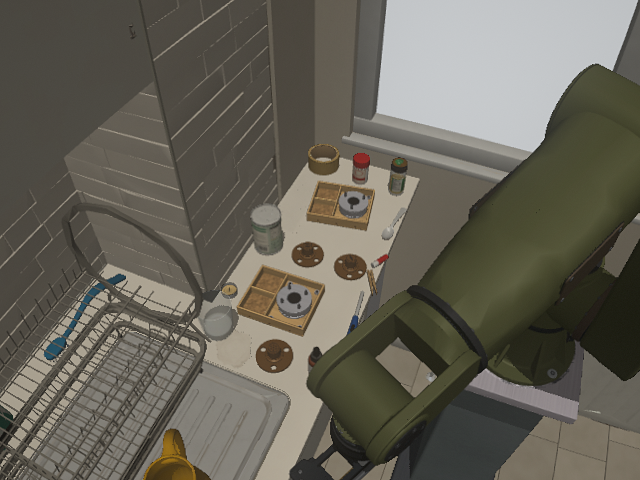

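The top view shows two caddies, at (229,240) and (411,231), and dies at (160,271), (311,232) and (318,290). The bottle is near (155,322), the red-lid jar at (488,222), the green-lid jar at (500,280), the tin at (302,165) and the tumbler at (160,190). I'll enlarge it.

Run:
```python
import cv2,numpy as np
im=cv2.imread('pics/top0.png')
a=im[180:340,130:345]; b=im[180:310,360:535]
cv2.imwrite('pics/a.png',cv2.resize(a,None,fx=3.7,fy=3.7,interpolation=cv2.INTER_CUBIC))
cv2.imwrite('pics/b.png',cv2.resize(b,None,fx=4.5,fy=4.5,interpolation=cv2.INTER_CUBIC))
```

```text
(no output)
```

View pics/a.png

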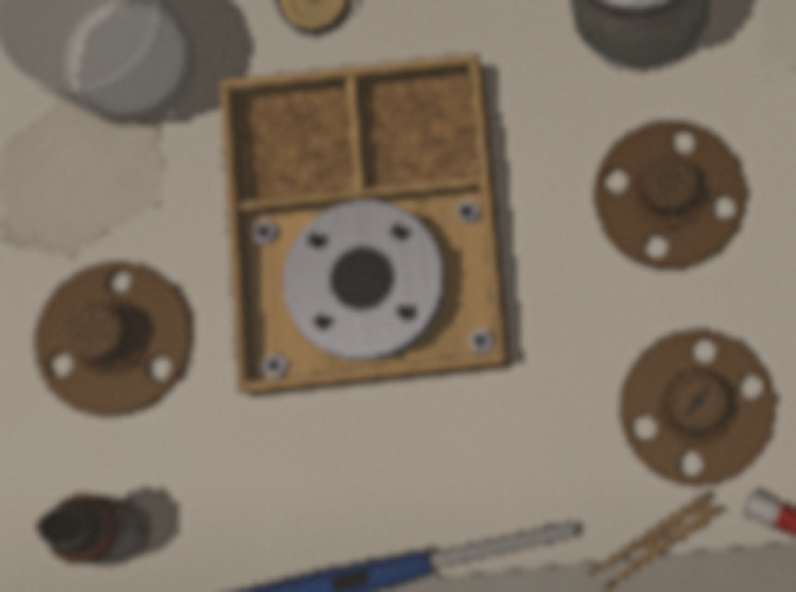

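View pics/b.png

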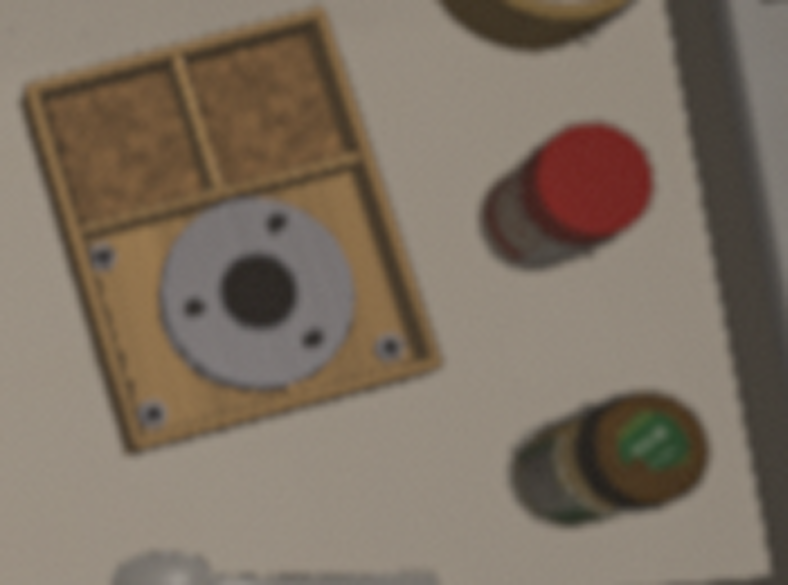

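Enlarged, the left caddy has four studs and the right one three. The left die is die_three. The upper-middle die has square holes, so it is die_four, and the lower-middle one is the oblong. The red lid looks like the tub and the brown/green lid like the jar. Next I'll compute poses.

Run:
```python
from h import *
from scipy.optimize import least_squares
p=manip.camera_params('top')
A=lambda u,v:(129.5+u/3.7+.13,179.5+v/3.7+.13)
B=lambda u,v:(359.5+u/4.5+.1,179.5+v/4.5+.1)
def fit(pts,g):
    def P(q,l):
        c,s=np.cos(q[2]),np.sin(q[2]); return [q[0]+c*l[0]-s*l[1],q[1]+s*l[0]+c*l[1],l[2]]
    r=least_squares(lambda q:np.ravel([px(p,P(q,l))-np.array(m) for l,m in pts]),g,x_scale=[100,100,1])
    print('caddy',r.x,'rms',np.sqrt(np.mean(r.fun**2))); q=r.x
    for n,l in dict(head=(0,32,36),cp=(32,-46,6),cm=(-32,-46,6)).items(): print(n,np.round(P(q,l),1))
def st(a): a=np.radians(a); return (29*np.cos(a),32+29*np.sin(a),49)
# left caddy four
fit([((67,-81,30),A(221,86)),((-67,-81,30),A(477,60)),((-67,81,30),A(507,365)),((67,81,30),A(246,390)),
 (st(45),A(322,321)),(st(135),A(407,312)),(st(225),A(401,231)),(st(315),A(317,240)),((0,32,36),A(363,279))],[450,150,1.57])
fit([((67,-81,30),B(25,90)),((-67,-81,30),B(322,12)),((-67,81,30),B(438,362)),((67,81,30),B(132,452)),
 (st(0),B(194,306)),(st(120),B(313,338)),(st(240),B(277,222)),((0,32,36),B(257,293))],[450,-200,1.57])
W=lambda q,z:np.round(w(p,*q,z),1)
print('d3',W(A(113,339),5),[W(A(*q),5) for q in [(122,281),(62,364),(162,369)]])
print('d4',W(A(671,195),5),[W(A(*q),5) for q in [(684,142),(617,181),(657,247),(725,207)]])
print('obl',W(A(698,407),5))
print('tub lid',W(B(594,180),83),'base',W(B(532,220),0))
print('jar lid',W(B(645,448),105),'base',W(B(565,477),0))
print('bottle teat',W(A(52,530),98),'collar', W(A(90,525),62))
print('tin top',W((302,158),110),'tumbler base',W((163,193),0), 'edge',W((330,330),0),W((515,305),0))
s=manip.camera_params('scene')
for n,q,z in [('tub',(361,158),83),('jar',(399,161),105)]: print(n,np.round(w(s,*q,z),1))
```

```text
caddy [534.24322931 116.41926846   1.59101256] rms 0.8119688643976433
head [502.2 115.8  36. ]
cp [579.6 149.3   6. ]
cm [580.9  85.4   6. ]
caddy [ 520.20353755 -226.99727011    1.74060018] rms 0.6650646337061512
head [ 488.7 -232.4   36. ]
cp [ 560.1 -187.7    6. ]
cm [ 570.9 -250.8    6. ]
d3 [490.2 251.4   5. ] [array([519.9, 245.9,   5. ]), array([479.9, 277.5,   5. ]), array([472.4, 227. ,   5. ])]
d4 [538.2 -40.1   5. ] [array([566. , -49.6,   5. ]), array([548.4, -12.6,   5. ]), array([511.3, -30.3,   5. ]), array([529.1, -67.6,   5. ])]
obl [426.7 -43.5   5. ]
tub lid [ 513.7 -360.9   83. ] base [ 515.9 -364.6    0. ]
jar lid [ 405.3 -353.4  105. ] base [ 404.5 -360.1    0. ]
bottle teat [391.3 251.2  98. ] collar [394.  246.3  62. ]
tin top [650.5 -35.9 110. ] tumbler base [646.1 243.    0. ] edge [350.3 -58.1   0. ] [ 363.1 -409.8    0. ]
tub [ 513.6 -356.6   83. ]
jar [ 407.  -358.8  105. ]
```

```bash
cat >> h.py <<'E'
def go(x,y,z,yaw):
    s=manip.read_state(); e=s['eef_pos']; y0=s['eef_rot'][2]; d=np.array([x,y,z])-e
    c,n=np.cos(y0),np.sin(y0); t=(yaw-y0+np.pi)%(2*np.pi)-np.pi
    print('shift cm',np.round(np.array([c*d[0]+n*d[1],n*d[0]-c*d[1],-d[2]])/10,2),'roll',round(-np.degrees(t)/5,2),'now',np.round(e,1),round(y0,3))
E
python3 -c "
from h import *
go(490,251,105,1.57)
p=manip.camera_params('top')
for q in [(190,165),(300,152),(390,150),(500,145)]: print(w(p,*q,0))"
```

```text
shift cm [-33.56 -11.34  11.4 ] roll 12.95 now [235.1 497.  219. ] 2.7
[699.41372642 187.71377852   0.        ]
[706.36898713 -33.51584064   0.        ]
[ 693.44742578 -214.76331132    0.        ]
[ 682.74758333 -437.35567819    0.        ]
```

```bash
python3 -m creep '[[1,[-34,-11.3,0],13],[1,[-34,-11.3,0],13],[1,[-34,-11.3,0],13],[1,[-34,-11.3,0],13],[1,[-34,-11.3,0],13],[1,[-34,-11.3,0],13],[1,[-34,-11.3,0],13],[1,[-34,-11.3,0],13],[0.3,[-34,-11.3,11.4],13],[0.3,[-34,-11.3,11.4],13],[0.3,[-34,-11.3,11.4],13],[0.3,[-34,-11.3,11.4],13]]'
python3 - <<'E'
from h import *
p,im=snap('wrist','w1.png'); print(p['origin'],p['attitude']); go(490,251,105,1.57)
E
```

```text
clock: 1.35
eef_pos: [493.6, 249.5, 104.3]
eef_rot: [-3.138, 0.001, 1.565]
wrist_force: [0.3, 0.2, -0.0]
finger_gap: 65.7
finger_force: 0.0
[495.39625622 321.86753751 270.95834999] [ 2.88120442  0.00405168 -0.00606346]
shift cm [ 0.1  -0.45  0.14] roll -0.05 now [494.5 249.9 106.4] 1.566
```

View pics/w1.png

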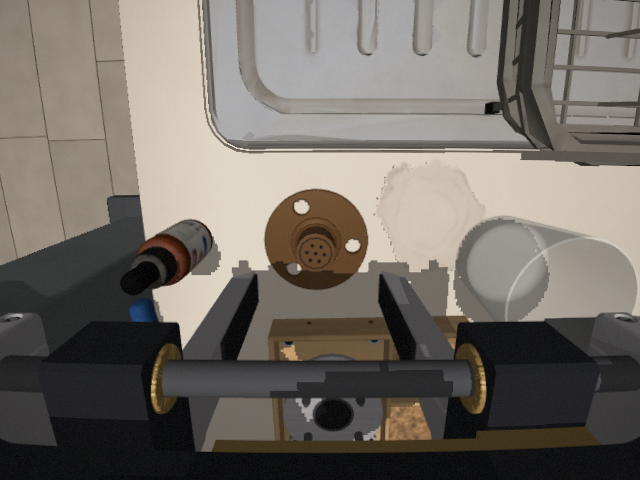

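The wrist view shows die_three centred at about (316,240), with holes at (302,207), (353,245) and (294,269), and the bottle at left. Now I'll fit its pose.

```bash
cat >> h.py <<'E'
from scipy.optimize import least_squares
def diefit(p,holes,angs,box,zf,g):
    """holes px with nominal angles; box: left,right,top,bottom px of flange; zf flange-top height"""
    th=np.radians(np.arange(0,360,3))
    def res(q):
        r=[px(p,[q[0]+29*np.cos(q[2]+np.radians(a)),q[1]+29*np.sin(q[2]+np.radians(a)),zf-1])-np.array(h) for h,a in zip(holes,angs)]
        c=np.array([px(p,[q[0]+40*np.cos(t),q[1]+40*np.sin(t),zf]) for t in th])
        b=[c[:,0].min()-box[0],c[:,0].max()-box[1],c[:,1].min()-box[2],c[:,1].max()-box[3]] if box else []
        return np.r_[np.ravel(r),b]
    r=least_squares(res,g,x_scale=[50,50,1]); print('fit',np.round(r.x[:2],1),'yaw deg',round(np.degrees(r.x[2])%360,1),'res',np.round(r.fun,1)); return r.x
E
python3 - <<'E'
from h import *
p=manip.camera_params('wrist')
q=diefit(p,[(302,207),(353,245),(294,269)],[120,0,240],(265,368,189,290),6,[490,251,-.15])
# nozzle top centre
print(w(p,317,254,36))
im=cv2.imread('pics/w1.png')
for P,c in [((q[0],q[1],36),(0,0,255))]: print(px(p,P))
go(q[0],q[1],34,1.566)
E
```

```text
fit [494.  250.3] yaw deg 352.3 res [-0.3 -0.   0.   0.4  0.4 -0.3  0.1 -0.3  0.8 -1.1]
[494.55411958 249.07818289  36.        ]
[316.18509667 252.35127268]
shift cm [ 0.03 -0.05  7.24] roll -0.0 now [494.5 249.9 106.4] 1.566
```

```bash
python3 -m creep '[[0.3,[0,0,4],0],[0.3,[0,-0.05,7.2],0],[0.3,[0,-0.05,7.2],0],[0.3,[0,-0.05,7.2],0],[-0.6,[0,-0.05,7.2],0],[-0.6,[0,-0.05,7.2],0],[-0.6,[0,-0.05,7.2],0],[-0.6,[0,-0.05,7.2],0],[-0.6,[0,-0.05,7.2],0],[-0.6,[0,-0.05,7.2],0]]' 30; python3 -c "
from h import *
s=manip.read_state();print(s['eef_pos'],s['finger_gap'],s['finger_force'])"
```

```text
clock: 2.4
eef_pos: [493.5, 249.7, 33.8]
eef_rot: [-3.141, 0.0, 1.565]
wrist_force: [-3.6, -0.6, 6.2]
finger_gap: 27.3
finger_force: 30.0
[493.49496488 249.71810268  33.8292268 ] 27.265366050330044 30.00166565179825
```

```bash
python3 -m creep '[[-0.6,[0,0,-5],0],[-0.6,[0,0,-10],0],[-0.6,[-5,0,-13.6],0],[-0.6,[-57,-0.4,-13.6],0],[-0.6,[-57,-0.4,-13.6],0],[-0.6,[-57,-0.4,-13.6],0],[-0.6,[-57,-0.4,-13.6],0],[-0.6,[-57,-0.4,-13.6],0],[-0.6,[-57,-0.4,-13.6],0],[-0.6,[-57,-0.4,-13.6],0],[-0.6,[-57,-0.4,-13.6],0],[-0.6,[-57,-0.4,-13.6],0]]' && python3 -c "
from h import *
go(489,-322,170,1.566)"
```

```text
clock: 3.6
eef_pos: [487.0, -242.9, 168.3]
eef_rot: [-3.141, -0.0, 1.565]
wrist_force: [1.1, 1.0, -3.1]
finger_gap: 27.4
finger_force: 30.0
shift cm [-7.91  0.24 -0.17] roll -0.01 now [ 487.  -242.9  168.3] 1.565
```

```bash
python3 -m creep '[[-0.6,[-8,0.2,0],0],[-0.6,[-8,0.2,0],0],[-0.6,[-8,0.2,0],0],[-0.6,[-8,0.2,0],0],[-0.6,[-8,0.2,0],0],[-0.6,[-8,0.2,0],0]]'
python3 - <<'E'
from h import *
p,im=snap('wrist','w2.png'); go(489,-322,170,1.566); print(p['origin'])
np.save('p2.npy',p,allow_pickle=True)
E
```

```text
clock: 4.2
eef_pos: [489.4, -319.8, 168.6]
eef_rot: [3.142, -0.0, 1.567]
wrist_force: [-0.3, 0.1, -2.7]
finger_gap: 27.3
finger_force: 30.0
shift cm [-0.21 -0.04 -0.14] roll 0.01 now [ 489.4 -320.   168.6] 1.567
[ 490.63885162 -247.65603213  335.32331108]
```

View pics/w2.png

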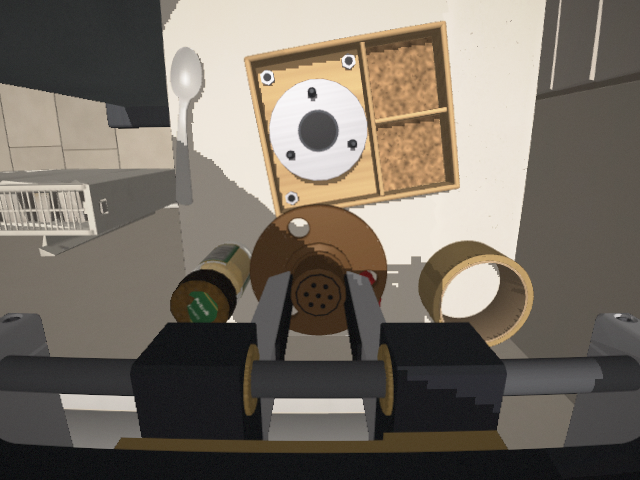

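Head top box is x 269–368, y 80–181, with stud tips at (312,92), (291,155) and (353,144). The held die's flange box is x 250–386, y 204–334, with holes at (299,228) and about (371,276). The brown/green lid jar is at (205,295) and the ring at right.

```bash
cat >> h.py <<'E'
def headfit(p,studs,angs,box,g,corners=[]):
    """g: head centre x,y, caddy yaw; corners: [(lx,ly,(u,v))] at z30 in caddy frame"""
    th=np.radians(np.arange(0,360,3))
    def res(q):
        r=[px(p,[q[0]+29*np.cos(q[2]+np.radians(a)),q[1]+29*np.sin(q[2]+np.radians(a)),49])-np.array(h) for h,a in zip(studs,angs)]
        c,s=np.cos(q[2]),np.sin(q[2])
        r+=[px(p,[q[0]+c*x-s*(y-32),q[1]+s*x+c*(y-32),30])-np.array(m) for x,y,m in corners]
        e=np.array([px(p,[q[0]+40*np.cos(t),q[1]+40*np.sin(t),36]) for t in th])
        b=[e[:,0].min()-box[0],e[:,0].max()-box[1],e[:,1].min()-box[2],e[:,1].max()-box[3]] if box else []
        return np.r_[np.ravel(r),b]
    r=least_squares(res,g,x_scale=[50,50,1]); print('head',np.round(r.x[:2],1),'yaw deg',round(np.degrees(r.x[2]),1),'res',np.round(r.fun,1))
    q=r.x; c,s=np.cos(q[2]),np.sin(q[2])
    for x in (32,-32): print(' comp',x,np.round([q[0]+c*x+s*78,q[1]+s*x-c*78],1))
    return q
E
python3 - <<'E'
from h import *
p=np.load('p2.npy',allow_pickle=True).item()
h=headfit(p,[(312,92),(291,155),(353,144)],[0,120,240],(269,368,80,181),[489,-232,1.74],[(67,81,(247,58)),(67,-81,(445,22)),(-67,-81,(459,187))])
d=diefit(p,[(299,228),(371,276)],[120,0],(250,386,204,334),140.8,[489,-320,-.13])
print(w(p,319,294,170.8))
e=manip.read_state()['eef_pos']
# die offset relative TCP, in world, at yaw now; rotate
a=np.degrees(d[2]); t=(np.degrees(h[2])-a+60)%120-60; print('die turn',t)
im=cv2.imread('pics/w2.png'); cv2.imwrite('pics/w2c.png',cv2.resize(im[15:345,240:480],None,fx=1.8,fy=1.8,interpolation=cv2.INTER_CUBIC))
E
```

```text
head [ 491.  -236.2] yaw deg 99.5 res [ 0.3  0.1 -0.6  0.5  0.5  0.4 -3.3 -0.6  1.3 -1.1  1.5  2.1  0.4 -0.
 -0.8  0.3]
 comp 32 [ 562.7 -191.8]
 comp -32 [ 573.3 -254.9]
fit [ 491.  -318.7] yaw deg 354.2 res [-0.7 -0.3 -2.3  0.3  0.8  2.3  0.1 -0.1]
[ 490.66811198 -319.25774256  170.8       ]
die turn -14.707300596428581
```

View pics/w2c.png

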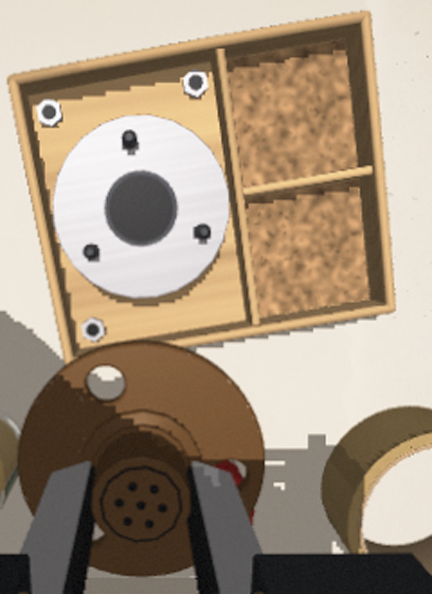

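```bash
python3 -m creep '[[-0.6,[4,0,0],2.7],[-0.6,[8.28,-0.02,0],2.7],[-0.6,[8.28,-0.02,0],2.7],[-0.6,[8.28,-0.02,4],2.7],[-0.6,[8.28,-0.02,7.5],2.7],[-0.6,[8.28,-0.02,7.8],2.7],[-0.6,[8.28,-0.02,8.0],2.7],[-0.6,[8.28,-0.02,8.3],2.7],[-0.6,[8.28,-0.02,8.6],2.7],[-0.6,[8.28,-0.02,8.8],2.7],[-0.6,[8.28,-0.02,8.8],2.7]]'
python3 - <<'E'
from h import *
s=manip.read_state();print(s['moment']);go(489.5,-237.2,80,1.331)
E
```

```text
clock: 5.35
eef_pos: [489.5, -238.1, 80.7]
eef_rot: [3.141, 0.0, 1.33]
wrist_force: [-0.3, -0.0, -2.7]
finger_gap: 27.3
finger_force: 30.0
[-0.10220567  0.10260405 -0.03461297]
shift cm [ 0.09 -0.02  0.07] roll -0.01 now [ 489.5 -238.1   80.7] 1.33
```

```bash
python3 -m creep '[[-0.6,[0.06,0,0],0],[-0.6,[0.06,0,0.2],0],[-0.6,[0.06,0,0.4],0],[-0.6,[0.06,0,0.6],0],[-0.6,[0.06,0,0.7],0],[-0.6,[0.06,0,0.8],0],[-0.6,[0.06,0,0.9],0],[-0.6,[0.06,0,0.9],0]]'
```

```text
clock: 6.15
eef_pos: [489.5, -237.4, 71.3]
eef_rot: [-3.141, -0.0, 1.33]
wrist_force: [0.8, 0.5, -2.6]
finger_gap: 27.3
finger_force: 30.0
```

```bash
python3 -m creep '[[-0.6,[0,0,0.12],0],[-0.6,[0,0,0.12],0],[0,[0,0,0.12],0],[0,[0,0,0.12],0],[0,[0,0,0.12],0],[0,[0,0,-1],0],[0,[0,0,-4],0],[0,[0,0,-9],0],[0,[0,0,-9],0]]'; python3 -c "
from h import *
go(514.5,-357,165,1.57)"
```

```text
clock: 7.05
eef_pos: [491.8, -238.6, 168.5]
eef_rot: [3.132, 0.003, 1.33]
wrist_force: [0.8, -0.1, -0.5]
finger_gap: 47.1
finger_force: 0.0
shift cm [-10.95   5.03   0.35] roll -2.75 now [ 491.8 -238.6  168.5] 1.33
```

```bash
python3 -m creep '[[0.6,[-11.5,4.5,0],-2.75],[0.6,[-11.5,4.5,0],-2.75],[0.6,[-11.5,4.5,0],-2.75],[0.6,[-11.5,4.5,0],-2.75],[0.6,[-11.5,4.5,0],-2.75],[0.6,[-11.5,4.5,0],-2.75],[0.6,[-11.5,4.5,0],-2.75]]'
python3 - <<'E'
from h import *
p,im=snap('wrist','w3.png'); go(514,-362,165,1.57)
np.save('p3.npy',p,allow_pickle=True)
E
```

```text
clock: 7.75
eef_pos: [506.0, -358.9, 161.9]
eef_rot: [3.141, 0.0, 1.571]
wrist_force: [-0.3, 0.1, 0.2]
finger_gap: 75.5
finger_force: 0.0
shift cm [-0.3   0.8  -0.31] roll 0.01 now [ 506.  -359.   161.9] 1.571
```

View pics/w3.png

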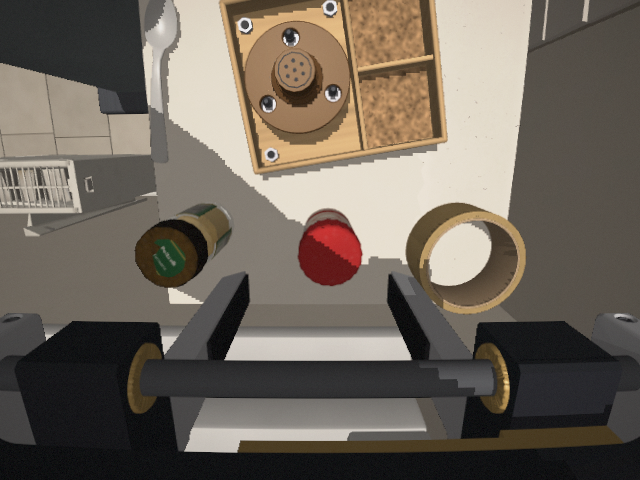

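die_three is seated, with its three studs standing in the holes. The tub lid is centred at (330,253), the jar lid at (171,254), and the ring's left rim is at (407,252).

Run:
```python
from h import *
p=np.load('p3.npy',allow_pickle=True).item()
t=w(p,330,253,83);j=w(p,171,254,105);print(t,j,w(p,407,252,40))
# lid widths
print('tub w',w(p,362,253,83)-w(p,298,253,83),'if 105:',w(p,362,253,105)-w(p,298,253,105))
go(t[0],t[1],66,1.571)
```

```text
[ 515.43197873 -361.61423943   83.        ] [ 408.98821188 -355.6163533   105.        ] [ 582.53827255 -373.92261433   40.        ]
tub w [ 4.63085144e+01 -3.34445645e-02  0.00000000e+00] if 105: [ 4.21609853e+01 -3.04491692e-02  0.00000000e+00]
shift cm [-0.26  0.94  9.59] roll -0.0 now [ 506.  -359.   161.9] 1.571
```

```bash
python3 -m creep '[[0.6,[-0.34,0.88,0],0],[0.6,[-0.34,0.88,3],0],[0.6,[-0.34,0.88,7],0],[0.6,[-0.34,0.88,9.6],0],[0.6,[-0.34,0.88,9.6],0],[-0.2,[-0.34,0.88,9.6],0],[-0.2,[-0.34,0.88,9.6],0],[-0.2,[-0.34,0.88,9.6],0],[-0.2,[-0.34,0.88,9.6],0],[-0.2,[-0.34,0.88,9.6],0],[-0.2,[-0.34,0.88,9.6],0]]' 20
```

```text
clock: 8.9
eef_pos: [515.0, -363.6, 66.6]
eef_rot: [3.14, 0.001, 1.57]
wrist_force: [-1.9, 0.4, 6.9]
finger_gap: 46.7
finger_force: 20.0
```

```bash
python3 -m creep '[[-0.2,[0,0,-4],0],[-0.2,[0,0,-8],0],[-0.2,[0,0,-8],0],[-0.2,[10.75,5.67,-8],0],[-0.2,[10.75,5.67,-8],0],[-0.2,[10.75,5.67,-8],0],[-0.2,[10.75,5.67,-8],0],[-0.2,[10.75,5.67,-8],0],[-0.2,[10.75,5.67,-4],0],[-0.2,[10.75,5.67,-1.5],0],[-0.2,[10.75,5.67,-0.8],0],[-0.2,[10.75,5.67,-0.7],0]]'
```

```text
clock: 10.1
eef_pos: [570.7, -257.1, 72.3]
eef_rot: [-3.141, -0.0, 1.568]
wrist_force: [0.5, 0.2, -1.4]
finger_gap: 47.1
finger_force: 20.0
```

```bash
python3 -m creep '[[-0.2,[0,0,0.05],0],[-0.2,[0,0,0.05],0],[0.35,[0,0,0.05],0],[0.35,[0,0,0.05],0],[0.35,[0,0,0.05],0],[0.35,[0,0,-3],0],[0.35,[0,0,-7],0],[0.35,[0,0,-11],0],[0.35,[0,0,-11],0],[0.35,[0,0,-11],0]]'; python3 -c "
from h import *
go(408,-357,82,1.57)"
```

```text
clock: 11.1
eef_pos: [571.6, -255.9, 183.1]
eef_rot: [3.14, 0.001, 1.57]
wrist_force: [0.3, -0.1, -0.7]
finger_gap: 63.4
finger_force: 0.0
shift cm [-10.13 -16.35  10.11] roll -0.0 now [ 571.6 -255.9  183.1] 1.57
```

```bash
python3 -m creep '[[0.5,[-10.05,-16.3,0],0],[0.5,[-10.05,-16.3,0],0],[0.5,[-10.05,-16.3,0],0],[0.5,[-10.05,-16.3,0],0],[0.5,[-10.05,-16.3,0],0],[0.5,[-10.05,-16.3,0],0],[0.5,[-10.05,-16.3,3],0],[0.5,[-10.05,-16.3,7],0],[0.5,[-10.05,-16.3,10.2],0],[0.5,[-10.05,-16.3,10.2],0],[0.5,[-10.05,-16.3,10.2],0]]'
```

```text
clock: 12.2
eef_pos: [409.1, -355.6, 80.7]
eef_rot: [-3.141, -0.001, 1.571]
wrist_force: [0.2, -0.4, 1.3]
finger_gap: 70.1
finger_force: 0.0
```

```bash
python3 -m creep '[[-0.2,[0,0,0],0],[-0.2,[0,0,0],0],[-0.2,[0,0,0],0],[-0.2,[0,0,0],0],[-0.2,[0,0,0],0],[-0.2,[0,0,0],0]]'
```

```text
clock: 12.8
eef_pos: [408.5, -356.5, 81.0]
eef_rot: [3.141, 0.001, 1.57]
wrist_force: [-0.4, -0.5, 6.0]
finger_gap: 44.0
finger_force: 19.8
```

```bash
python3 -m creep '[[-0.2,[0,0,-4],0],[-0.2,[0,0,-8],0],[-0.2,[0,0,-12],0],[-0.2,[37.6,12.1,-12],0],[-0.2,[37.6,12.1,-12],0],[-0.2,[37.6,12.1,-12],0],[-0.2,[37.6,12.1,-12],0],[-0.2,[37.6,12.1,-12],0],[-0.2,[37.6,12.1,-12],0],[-0.2,[37.6,12.1,-12],0],[-0.2,[37.6,12.1,-12],0],[-0.2,[37.6,12.1,-12],0]]'; python3 -m creep '[[-0.2,[0,0,0],0],[-0.2,[0,0,0],0],[-0.2,[0,0,0],0],[-0.2,[0,0,0],0]]'
python3 - <<'E'
from h import *
p,im=snap('wrist','w4.png'); go(530,20,200,1.57)
np.save('p4.npy',p,allow_pickle=True)
E
```

```text
clock: 14.0
eef_pos: [530.3, 24.0, 200.0]
eef_rot: [-3.141, -0.001, 1.574]
wrist_force: [-0.2, -0.8, -0.3]
finger_gap: 44.2
finger_force: 19.8
clock: 14.4
eef_pos: [529.6, 18.7, 200.5]
eef_rot: [3.142, 0.0, 1.568]
wrist_force: [0.5, -0.6, -1.0]
finger_gap: 43.7
finger_force: 19.8
shift cm [0.11 0.04 0.05] roll -0.02 now [529.6  18.9 200.5] 1.568
```

View pics/w4.png

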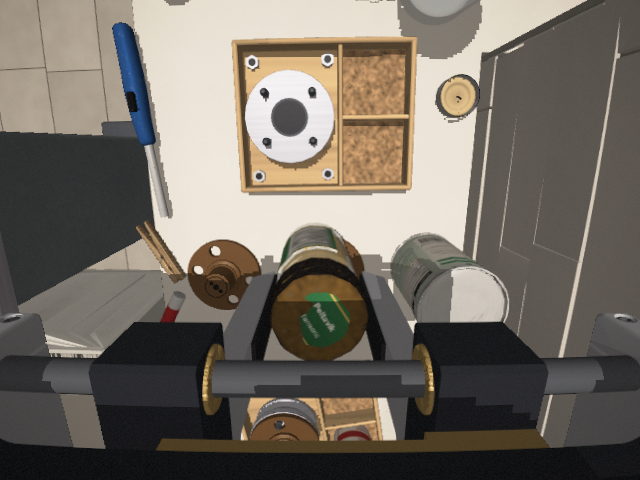

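The four-stud head box is x 246–334, y 70–162, with stud tips at (264,92), (312,91), (267,142) and (313,141). Rim corners are at (233,41), (416,38), (411,190) and (243,192). The jar is held upright.

Run:
```python
from h import *
p=np.load('p4.npy',allow_pickle=True).item()
h=headfit(p,[(264,92),(312,91),(267,142),(313,141)],[45,315,135,225],(246,334,70,162),[503,115,1.59],[(67,81,(233,41)),(67,-81,(416,38)),(-67,-81,(411,190)),(-67,81,(243,192))])
```

```text
head [505.7 115.6] yaw deg 90.8 res [-0.2  0.   0.4 -0.1 -0.9 -0.1  0.3 -0.  -1.1 -1.   1.9 -1.2  0.7  0.3
 -1.3  1.1 -0.8  1.  -0.   1.5]
 comp 32 [583.3 148.6]
 comp -32 [584.1  84.6]
```

```bash
python3 -m creep '[[-0.2,[6.4,5.3,0],0],[-0.2,[6.4,5.3,0],0],[-0.2,[6.4,5.3,0],0],[-0.2,[6.4,5.3,0],0],[-0.2,[6.4,5.3,4],0],[-0.2,[6.4,5.3,8],0],[-0.2,[6.4,5.3,10],0],[-0.2,[6.4,5.3,10.8],0],[-0.2,[6.4,5.3,11.2],0],[-0.2,[6.4,5.3,11.3],0],[-0.2,[6.4,5.3,11.3],0]]'
```

```text
clock: 15.55
eef_pos: [583.3, 83.5, 88.6]
eef_rot: [3.14, -0.0, 1.569]
wrist_force: [0.4, 0.1, -1.3]
finger_gap: 44.0
finger_force: 19.9
```

```bash
python3 -m creep '[[0.15,[0,0,0],0],[0.15,[0,0,0],0],[0.15,[0,0,0],0],[0.15,[0,0,0],0],[0.15,[0,0,-3],0],[0.15,[0,0,-7],0],[0.15,[0,0,-11],0],[0.15,[0,0,-11],0],[0.15,[0,0,-11],0]]'; python3 -c "
from h import *
go(540,-43,115,1.57)"
```

```text
clock: 16.45
eef_pos: [582.9, 83.7, 197.9]
eef_rot: [3.14, -0.0, 1.57]
wrist_force: [-0.1, -0.2, -0.9]
finger_gap: 53.9
finger_force: 0.0
shift cm [-12.67  -4.28   8.29] roll -0.0 now [582.9  83.7 197.9] 1.57
```

```bash
python3 -m creep '[[0.2,[-12.7,-4.3,0],0],[0.2,[-12.7,-4.3,0],0],[0.2,[-12.7,-4.3,0],0],[0.2,[-12.7,-4.3,0],0],[0.2,[-12.7,-4.3,3],0],[0.2,[-12.7,-4.3,8.7],0],[0.2,[-12.7,-4.3,8.7],0],[0.2,[-12.7,-4.3,8.7],0],[0.2,[-12.7,-4.3,8.7],0],[0.2,[-12.7,-4.3,8.7],0],[0.2,[-12.7,-4.3,8.7],0]]'
python3 - <<'E'
from h import *
p,im=snap('wrist','w5.png'); go(540,-43,36,1.57)
np.save('p5.npy',p,allow_pickle=True)
E
```

```text
clock: 17.55
eef_pos: [540.3, -43.3, 111.8]
eef_rot: [3.139, 0.0, 1.57]
wrist_force: [-0.3, -0.5, -0.1]
finger_gap: 56.5
finger_force: 0.0
shift cm [ 0.03 -0.01  7.56] roll -0.0 now [540.1 -43.3 111.6] 1.57
```

View pics/w5.png

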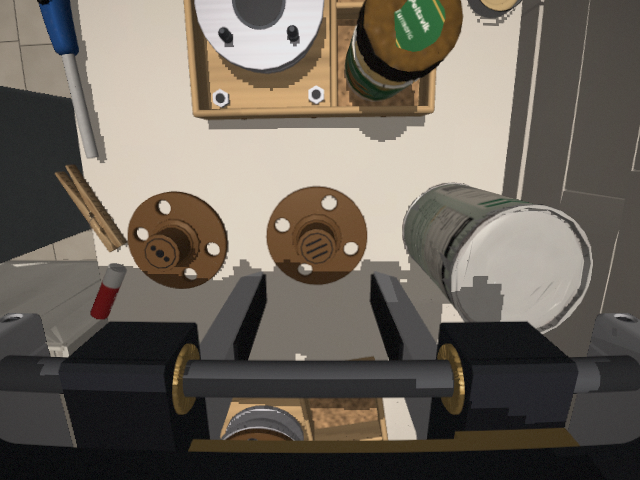

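The slotted die_four has its flange box at x 266–368, y 186–284, and holes at (329,203), (283,225), (350,248) and (305,269). The jar stands in its compartment.

Run:
```python
from h import *
p=np.load('p5.npy',allow_pickle=True).item()
d=diefit(p,[(329,203),(283,225),(350,248),(305,269)],[45,135,315,225],(266,368,186,284),6,[540,-43,.44])
go(d[0],d[1],35,1.57)
print('tin edge',w(p,404,230,40), 'turn to 90.8:',(90.8-np.degrees(d[2])+45)%90-45)
```

```text
fit [540.3 -41. ] yaw deg 25.4 res [ 0.3 -0.5 -0.8 -0.2  0.9  0.3 -0.   0.1  0.4 -0.8  0.3  0.1]
shift cm [0.23 0.01 7.66] roll -0.0 now [540.1 -43.3 111.6] 1.57
tin edge [600.75044389 -27.40937411  40.        ] turn to 90.8: -24.6025624778963
```

```bash
python3 -m creep '[[0.2,[0.13,-0.05,3],0],[0.2,[0.13,-0.05,6],0],[0.2,[0.13,-0.05,7.6],0],[0.2,[0.13,-0.05,7.6],0],[0.2,[0.13,-0.05,7.6],0],[-0.6,[0.13,-0.05,7.6],0],[-0.6,[0.13,-0.05,7.6],0],[-0.6,[0.13,-0.05,7.6],0],[-0.6,[0.13,-0.05,7.6],0],[-0.6,[0.13,-0.05,7.6],0],[-0.6,[0.13,-0.05,7.6],0]]' 30
```

```text
clock: 18.7
eef_pos: [539.4, -42.1, 34.8]
eef_rot: [3.141, 0.0, 1.57]
wrist_force: [-1.0, 0.4, 5.9]
finger_gap: 27.2
finger_force: 30.0
```

```bash
python3 -m creep '[[-0.6,[0,0,-5],0],[-0.6,[0,0,-10],0],[-0.6,[0,0,-13.5],0],[-0.6,[6.6,-3.5,-13.5],0],[-0.6,[6.6,-3.5,-13.5],0],[-0.6,[6.6,-3.5,-13.5],0],[-0.6,[6.6,-3.5,-13.5],0],[-0.6,[6.6,-3.5,-13.5],0],[-0.6,[6.6,-3.5,-13.5],0]]'
python3 - <<'E'
from h import *
p,im=snap('wrist','w6.png'); go(504.4,24,170,1.57)
np.save('p6.npy',p,allow_pickle=True)
cv2.imwrite('pics/w6c.png',cv2.resize(im[0:350,160:460,::-1],None,fx=1.7,fy=1.7,interpolation=cv2.INTER_CUBIC))
E
```

```text
clock: 19.6
eef_pos: [504.5, 23.3, 169.1]
eef_rot: [-3.141, 0.0, 1.569]
wrist_force: [0.5, 0.3, -2.7]
finger_gap: 27.7
finger_force: 30.0
shift cm [ 0.06 -0.   -0.09] roll -0.01 now [504.4  23.4 169.1] 1.569
```

View pics/w6c.png

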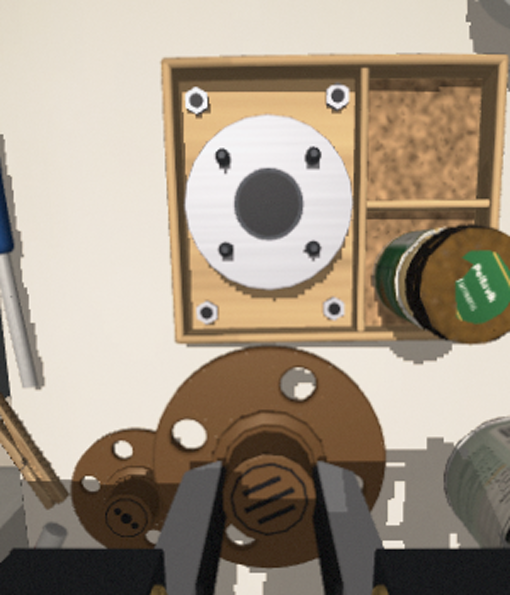

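Head box in the crop is x 185–352, y 114–290, with stud tips at (223,154), (313,153), (226,246) and (313,244). The held die's box is x 154–385, y 346–567, with holes at (298,383) and (189,434).

Run:
```python
from h import *
p=np.load('p6.npy',allow_pickle=True).item()
C=lambda x,y:(160+x/1.7,y/1.7)
bx=lambda l,r,t,b:(160+l/1.7,160+r/1.7,t/1.7,b/1.7)
h=headfit(p,[C(223,155),C(313,154),C(226,247),C(313,245)],[45,315,135,225],bx(185,352,114,290),[503,115,1.59],[(67,81,C(163,60)),(67,-81,C(507,58)),(-67,81,C(178,341))])
d=diefit(p,[C(298,383),C(189,434)],[45,135],bx(154,385,346,567),169.1-34.8+6,[504,24,.44])
print('delta',h[:2]-d[:2],'turn',(np.degrees(h[2]-d[2])+45)%90-45)
```

```text
head [505.4 116. ] yaw deg 90.5 res [-0.3  0.1  0.8 -0.  -0.6  1.3  0.5  1.8 -1.  -1.9  1.9 -1.9 -2.   1.5
 -0.2  0.7  0.1 -0.3]
 comp 32 [583.2 148.7]
 comp -32 [583.7  84.7]
fit [505.4  24.5] yaw deg 25.6 res [ 0.   0.2  0.1  0.2 -0.6  0.4  0.2 -0.6]
delta [2.36890571e-02 9.15006168e+01] turn -25.037065879691113
```

```bash
python3 -m creep '[[-0.6,[4,0,0],1.7],[-0.6,[9.13,0,0],3.4],[-0.6,[9.13,0,0],4.95],[-0.6,[9.13,0,0],4.95],[-0.6,[9.13,0,4],4.95],[-0.6,[9.13,0,7.5],4.95],[-0.6,[9.13,0,7.8],4.95],[-0.6,[9.13,0,8],4.95],[-0.6,[9.13,0,8.3],4.95],[-0.6,[9.13,0,8.6],4.95],[-0.6,[9.13,0,8.7],4.95],[-0.6,[9.13,0,8.7],4.95]]'; python3 -c "
from h import *
go(504.5,114.7,81.8,1.136)"
```

```text
clock: 20.85
eef_pos: [504.5, 115.3, 82.8]
eef_rot: [3.141, -0.0, 1.138]
wrist_force: [0.0, -0.2, -3.5]
finger_gap: 27.1
finger_force: 30.0
shift cm [-0.06  0.02  0.1 ] roll 0.02 now [504.5 115.3  82.8] 1.138
```

```bash
python3 -m creep '[[-0.6,[-0.05,0.02,0],0],[-0.6,[-0.05,0.02,0.2],0],[-0.6,[-0.05,0.02,0.4],0],[-0.6,[-0.05,0.02,0.6],0],[-0.6,[-0.05,0.02,0.8],0],[-0.6,[-0.05,0.02,1.0],0],[-0.6,[-0.05,0.02,1.1],0],[-0.6,[-0.05,0.02,1.1],0]]'
```

```text
clock: 21.65
eef_pos: [504.3, 114.8, 71.3]
eef_rot: [-3.141, 0.0, 1.138]
wrist_force: [-0.2, 0.7, -2.9]
finger_gap: 27.1
finger_force: 30.0
```

```bash
python3 -m creep '[[-0.6,[0,0,0.04],0],[0,[0,0,0.04],0],[0,[0,0,0.04],0],[0,[0,0,0.04],0],[0,[0,0,-1],0],[0,[0,0,-4],0],[0,[0,0,-9.5],0],[0,[0,0,-9.5],0],[0,[0,0,-9.5],0]]'; python3 -c "
from h import *
go(396,246,165,1.57)"
```

```text
clock: 22.55
eef_pos: [504.9, 114.9, 168.3]
eef_rot: [3.139, -0.002, 1.138]
wrist_force: [-0.4, 0.4, -0.8]
finger_gap: 47.1
finger_force: 0.0
shift cm [  7.33 -15.39   0.33] roll -4.95 now [504.9 114.9 168.3] 1.138
```

```bash
python3 -m creep '[[0.2,[7.3,-15.4,0],-4.95],[0.2,[7.3,-15.4,0],-4.95],[0.2,[7.3,-15.4,0],-4.95],[0.2,[7.3,-15.4,0],-4.95],[0.2,[7.3,-15.4,0],-4.95],[0.2,[7.3,-15.4,0],-4.95],[0.2,[7.3,-15.4,0],-4.95],[0.2,[7.3,-15.4,0],-4.95]]'
python3 - <<'E'
from h import *
p,im=snap('wrist','w7.png'); go(396,246,165,1.57)
np.save('p7.npy',p,allow_pickle=True)
E
```

```text
clock: 23.35
eef_pos: [395.7, 244.8, 166.1]
eef_rot: [-3.141, 0.0, 1.568]
wrist_force: [-0.3, -0.1, 0.4]
finger_gap: 56.7
finger_force: 0.0
shift cm [0.11 0.03 0.12] roll -0.02 now [395.7 244.9 166.2] 1.568
```

View pics/w7.png

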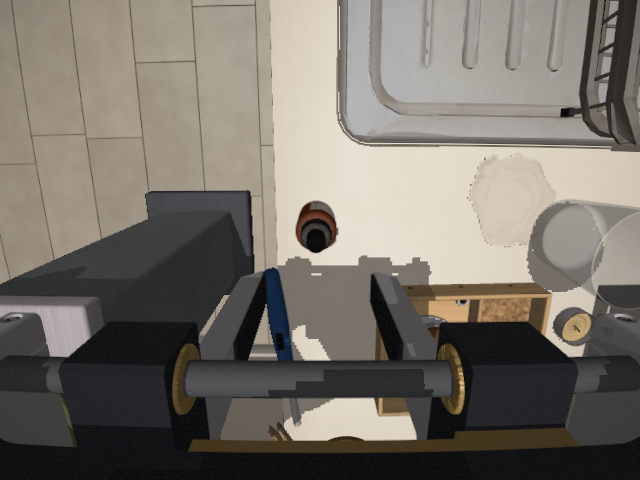

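The bottle is centred between the fingers, with its teat at (316,240) and its shoulder around (317,228).

Run:
```python
from h import *
p=np.load('p7.npy',allow_pickle=True).item()
print(w(p,316,240,100),w(p,317,225,62),w(p,317,208,5))
go(394.5,251,46,1.568)
```

```text
[395.08630692 255.22390327 100.        ] [395.62432979 257.24667108  62.        ] [395.41545864 260.90264716   5.        ]
shift cm [ 0.61 -0.12 12.02] roll 0.0 now [395.7 244.9 166.2] 1.568
```

```bash
python3 -m creep '[[0.2,[1,-0.1,0],0],[0.2,[1,-0.1,0],0],[0.2,[1,-0.1,4],0],[0.2,[1,-0.1,8],0],[0.2,[1,-0.1,12],0],[0.2,[1,-0.1,12],0],[-0.5,[1,-0.1,12],0],[-0.5,[1,-0.1,12],0],[-0.5,[1,-0.1,12],0],[-0.5,[1,-0.1,12],0],[-0.5,[1,-0.1,12],0],[-0.5,[1,-0.1,12],0]]' 15; python3 -c "
from h import *
go(562,-192.8,140,1.57)"
```

```text
clock: 24.6
eef_pos: [394.9, 256.1, 47.9]
eef_rot: [3.139, -0.001, 1.57]
wrist_force: [-2.0, -0.6, 9.0]
finger_gap: 32.0
finger_force: 15.0
shift cm [-44.88  16.76  -9.21] roll -0.0 now [394.9 256.1  47.9] 1.57
```

```bash
python3 -m creep '[[-0.5,[0,0,-4],0],[-0.5,[0,0,-9],0],[-0.5,[0,0,-13],0],[-0.5,[-44.9,16.7,-13],0],[-0.5,[-44.9,16.7,-13],0],[-0.5,[-44.9,16.7,-13],0],[-0.5,[-44.9,16.7,-13],0],[-0.5,[-44.9,16.7,-13],0],[-0.5,[-44.9,16.7,-13],0],[-0.5,[-44.9,16.7,-13],0],[-0.5,[-44.9,16.7,-13],0],[-0.5,[-44.9,16.7,-13],0]]'; python3 -m creep '[[-0.5,[0,0,0],0],[-0.5,[0,0,0],0]]'; python3 -c "
from h import *
go(561.1,-193,54,1.57)"
```

```text
clock: 25.8
eef_pos: [550.9, -168.4, 177.1]
eef_rot: [3.141, 0.0, 1.569]
wrist_force: [0.4, 1.2, 0.7]
finger_gap: 32.3
finger_force: 15.0
clock: 26.0
eef_pos: [550.4, -166.9, 176.4]
eef_rot: [-3.141, -0.0, 1.568]
wrist_force: [0.6, 1.4, -1.4]
finger_gap: 32.4
finger_force: 15.0
shift cm [-2.6   1.08 12.24] roll -0.02 now [ 550.4 -166.9  176.4] 1.568
```

```bash
python3 -m creep '[[-0.5,[-2.6,1.08,0],0],[-0.5,[-2.6,1.08,0],0],[-0.5,[-2.6,1.08,0],0],[-0.5,[-2.6,1.08,4],0],[-0.5,[-2.6,1.08,8],0],[-0.5,[-2.6,1.08,10.5],0],[-0.5,[-2.6,1.08,11.5],0],[-0.5,[-2.6,1.08,11.9],0],[-0.5,[-2.6,1.08,12.1],0],[-0.5,[-2.6,1.08,12.2],0],[-0.5,[-2.6,1.08,12.2],0]]'
```

```text
clock: 27.1
eef_pos: [561.8, -192.4, 55.4]
eef_rot: [3.14, 0.001, 1.57]
wrist_force: [-0.8, -1.2, -1.0]
finger_gap: 32.7
finger_force: 15.0
```

```bash
python3 -m creep '[[-0.1,[0,0,0],0],[-0.1,[0,0,0],0],[-0.1,[0,0,0],0],[-0.1,[0,0,-3],0],[-0.1,[0,0,-7],0],[-0.1,[0,0,-12],0],[-0.1,[0,0,-14],0],[-0.1,[-20,-14,-14],0],[-0.1,[-20,-14,-14],0],[-0.1,[-20,-14,-14],0],[-0.1,[-20,-14,-14],0],[-0.1,[-20,-14,-14],0]]'
python3 - <<'E'
from h import *
p,im=snap('top','t2.png')
cv2.imwrite('pics/t2c.png',cv2.resize(im[130:310,130:530,::-1],None,fx=2,fy=2,interpolation=cv2.INTER_CUBIC))
E
```

```text
clock: 28.3
eef_pos: [419.5, -393.8, 194.7]
eef_rot: [3.141, 0.0, 1.569]
wrist_force: [0.1, 0.2, -0.3]
finger_gap: 42.3
finger_force: 0.0
```

View pics/t2c.png

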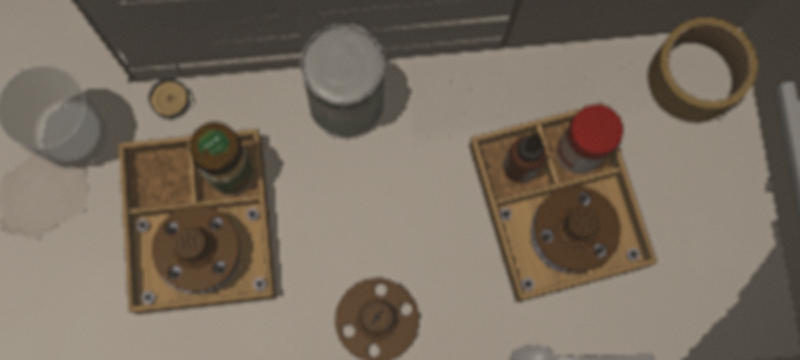

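The top view shows both dies seated with studs showing through. The bottle at (527,155) and the tub at (592,140) stand in the three-stud caddy, and the jar at (220,160) in the four-stud one. The oblong die, tin and tumbler have not moved.

```bash
python3 -c "
from cell import manip
print(manip.sign_off())"
```

```text
the job is handed in; nothing more can be done
None
```

Both kits are made up and the job was handed in at about 28 s: the final top view showed both dies on their studs, the bottle, tub and jar standing in their compartments, and the oblong die, tumbler and tin not visibly moved; the hand-in gave no verdict.

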